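Lock the panel clamp with its hairpin clip

ROBOT

A 6-joint arm with a two-finger parallel gripper is mounted at the origin on the work surface. World frame = base frame: x ahead of the robot, y to its left, z up, the work surface at z = 0. Lengths are in m, angles in rad, forces in N, time in s.
With the tool pointing down it reaches from about 0.225 to 0.875 m from the base axis. Payload 3.4 kg.
Tool frame: the origin (TCP) lies midway between the tips of the shut fingers; the grasp point (between the pads) lies 19 mm behind it (manip.grip_point_offset is the distance from the TCP to the grasp point, in m); x points along the fingers, y is the direction in which the jaws open and shut, and the axes are right-handed (so a half turn about x gives the same grasp; the last joint's range is limited). The gripper opens to 85 mm and grips with 20 to 120 N. Pads are 22 mm wide; open, the fingers measure 114 mm over their backs; the gripper's body (76 mm by 85 mm) begins 54 mm behind the grasp point. The pads swing forward as they close: fully open they stand 13 mm farther back than shut.
Start: joints at [-1.426, 0.276, 1.505, -0, 1.361, -0.121], TCP at [0.151, -0.555, 0.231] pointing down, gripper open.
Joint ranges: [-2.89, 2.89], [-0.75, 2.08], [0.22, 2.7], [-1.18, 4.32], [0.11, 2.71], [-2.7, 2.7]. Speed limits (rad/s): [2.57, 2.57, 3.14, 3.14, 3.14, 3.14].

INTERFACE

Orientations are given as a unit quaternion [w, x, y, z].
In Python, from rig import manip gives the robot as it stands.
- The arm moves only by the shell command python3 -m crank 'ROWS' [FORCE]. ROWS is a JSON object of lists of equal length, an entry for each row: "grip": the opening, from 0 (shut) to 1 (fully open); "slide": the shift along the world's x, y, z in cm, a list of three; "roll": the turn about the world's z in degrees. In form: {"grip": [grip, ...], "slide": [[dx, dy, dz], ...], "roll": [roll, ...]}. A call has 1 to 20 rows; each row is the pose to reach, as a shift and turn from the pose commanded when the call began; what a row does not reach only later rows make up. A row lasts 1/10 s, in which the tool goes at most 50 mm and 8.59 degrees, less where a joint would pass 70% of its speed; a pose out of reach is approached as far as the arm can. A call with a gripper value outside its range is refused whole. The fingers move at their own pace and stop on an object; FORCE is the grip in N (left out, the last holds). Time passes only in rows, so rows that repeat a pose let the fingers close. It gives the time, the measured TCP pose, the force and the opening at its end, in the units of the state.
- manip.get_state(): the state, without advancing time (a new reading comes with each control period).
- manip.get_image(name): name is "scene" or "side" or "wrist"; returns a dict with "frame" (420x560x3 uint8, red, green, blue), "K" (3x3 intrinsics, pixels), "R" (3x3) and "t" (3): a world point X has camera coordinates R X + t. Camera axes: x right, y down, z forward; pixel columns grow to the right and rows downward; lengths in m; the calibration is good to about 2 mm. The wrist camera is an equidistant fisheye: a pixel r from the principal point sees the ray r / f radians off the axis. A picture is of the moment at which its call begins. There is no depth.
- manip.sign_off(): hands the job in, once; it reports no verdict.
The state is a dict: "clock": time; "qpos": joint angles; "qd": joint speeds; "effort": joint torques, N m; "position": TCP position; "ee_rot": TCP orientation; "contact_force": force on the tool from outside, world axes, zero at the start; "moment": the same for the moment, N m; "width": finger opening in m.
Only numpy, scipy, OpenCV 4.12 (cv2) and the standard library are available. Lean on these libraries where they do the work, as an engineer would, in place of code of your own. Each camera call takes 0.05 s, during which the arm holds its last target. There are 200 camera calls.

TASK

Lock the panel clamp on the bench: turn its bolt by the T-bar until the cross hole lines up with the open front of the clamp, then slide the hairpin clip through the hole from the front until its shoulder meets the bolt and its eye hugs the shank, and let go of it there. Leave the jar, the cup and the torch standing where they are.

Things in the scene. Friction and masses are not known exactly. Their poses are not given: they have to be found in the camera images.
- clamp: Dark steel panel clamp fixed to the bench, a painted wooden panel held at its back. Origin: at bench level under the bolt's upright axis; x from its open front (robot's side) to its back, y left, z up. Two cheeks, 46 to 52 mm either side of the axis and 25 mm to front and back of it, end 70 mm above the bench; all else but the bolt stays under 53 mm.
- clamp_axis (a point): Point of the clamp on the bolt's axis, 85 mm above the bench: the middle setting of the bolt's cross hole; axes as clamp. The true hole is on this axis but up to 18 mm higher or lower (how far the bolt is screwed in): not reported, to be found by touch, or seen. The hole is 11 mm square, level, right through the 26 mm bright steel shank, parallel to the T-bar.
- bolt (a joint): Angle (rad) of the bolt, 0 with T-bar and hole along the clamp's x, positive counter-clockwise from above. Starts at 0.4 to 1.1, range -0.4 to 1.5; stiff (0.15 N m), stays where left. T-bar on its top: 50 long, 16 wide, 18 mm high, centred on the axis, flat top 42 mm above the hole's centre, underside 24 mm above it. The bolt does not give way downwards.
- clip_grip (a point): Centre of the black moulded grip of the hairpin clip, a block 34 mm long (x), 30 wide (y), 44 high (z), at the start standing on the bench with the clip flat. x points along the straight leg to the tip, z up. The straight leg's centre line is 7 mm to the -y side of this point and 18 mm below it (4 mm above the underside); the tip is 138 mm ahead of this point.
- clip: The clip, 8 mm steel wire, 155 mm long, about 160 g; origin at its underside, 4 mm below clip_eye; axes as clip_grip. The leg on the +y side is sprung: it swings outward, passes outside the shank and hugs it; its flared end is 44 mm ahead of the origin, 26 mm to +y. Pushing it past the shank takes 8 to 22 N, then it snaps in.
- clip_eye (a point): Centre of the clip's eye on the straight leg's centre line, 78 mm ahead of the grip's centre, 60 mm behind the tip; axes as clip_grip. With the clip home it lies on the bolt's axis, in the hole (or up to 2 mm farther forward). A shoulder on the leg (17 mm wide, 12 high), its face 14 mm behind this point, then stops against the shank.
- clip_tip (a point): Tip of the clip's straight leg, on its centre line; axes as clip_grip. The last 13 mm of the leg are 6 mm thick with a round end.
- jar_mid (a point): Middle of a clear jar with a white cap, 68 mm across and 85 mm high, standing on the bench.
- cup_mid (a point): Middle of a white mixing cup, 76 mm across and 60 mm high, standing on the bench.
- torch_mid (a point): A point half-way up a black hand torch standing on its round foot, 56 mm across and 147 mm high.
Mind the look-alikes: they are no part of the job. What is shaped like the part that bears bolt but orange is not meant.

How it is judged:
On the way, in this order (a step that is already met when the one before it is completed fails the run):
1. the bolt is turned so that its cross hole lines up with the open front (value of joint bolt between -0.15 and 0.15 rad), for 0.2 s.
2. the straight leg of the clip has come through the bolt (x of clip_tip in the frame of clamp_axis above 0.018 m and y of clip_tip in the frame of clamp_axis between -0.012 and 0.012 m and z of clip_tip in the frame of clamp_axis between -0.03 and 0.03 m), for 0.1 s.
At the end, for the whole second after the job is handed in: The bolt is within 0.25 rad of lined up and the clip hangs in it, released and still: its eye within 4 mm of fully home (5 mm forward), within 5 mm sideways and 22 mm in height of clamp_axis, its leg within 0.35 rad of the clamp's x and its grip up within 0.5 rad (x of clip_eye in the frame of clamp_axis between -0.004 and 0.005 m and y of clip_eye in the frame of clamp_axis between -0.005 and 0.005 m and z of clip_eye in the frame of clamp_axis between -0.022 and 0.022 m and angle between the x axis of clip_eye and the x axis of clamp_axis, either way round below 0.35 rad and angle between clip_eye's own z axis and vertical below 0.5 rad and value of joint bolt between -0.25 and 0.25 rad and linear speed of clip below 0.02 m/s); the robot touches nothing.
It fails at once if the jar is moved more than 25 mm or knocked over (distance of jar_mid from where it was at the start of the episode above 0.025 m).
It fails at once if the cup is moved more than 25 mm or knocked over (distance of cup_mid from where it was at the start of the episode above 0.025 m).
It fails at once if the torch is moved more than 25 mm or knocked over (distance of torch_mid from where it was at the start of the episode above 0.025 m).
It also fails if it takes over 67 s, if anything falls off the work surface, if the arm or the gripper's body presses on something with over 40 N, if the wrist force passes 120 N, or if a joint passes its speed limit or range.

## Working session

There is one attempt and no reset: what is moved stays moved. The work goes in short steps, Python scripts to look and compute and a shell command to move; the robot and the scene stay as the last step left them, time stands still between calls to the robot, and variables do not carry over. Pictures are saved under pics/ and viewed, on a budget of 10 in all, crops included, one or two more only if the job needs it, and the job is handed in when it is done.

```bash
ls; mkdir -p pics
cat > h.py <<'E'
import numpy as np, cv2
from rig import manip
def grab(n,tag):
    d=manip.get_image(n); cv2.imwrite(f'pics/{tag}.png',d['frame'][:,:,::-1]); np.savez(f'pics/{tag}.npz',**{k:np.array(d[k]) for k in('frame','K','R','t')}); return d
def ld(tag): return dict(np.load(f'pics/{tag}.npz'))
def ray(d,u,v,fish=False):
    K=d['K']; a=np.array([(u-K[0,2])/K[0,0],(v-K[1,2])/K[1,1]])
    if fish:
        r=np.linalg.norm(a); c=np.r_[a/r*np.sin(r),np.cos(r)]
    else: c=np.r_[a,1]
    c=d['R'].T@c; return -d['R'].T@d['t'],c/np.linalg.norm(c)
def onz(d,u,v,z,fish=False):
    o,r=ray(d,u,v,fish); return o+r*(z-o[2])/r[2]
def tri(r1,r2):
    A=0;b=0
    for o,r in(r1,r2):
        P=np.eye(3)-np.outer(r,r);A=A+P;b=b+P@o
    p=np.linalg.solve(A,b); return p,[np.linalg.norm(np.cross(p-o,r)) for o,r in(r1,r2)]
def proj(d,X):
    c=d['R']@np.array(X)+d['t']; p=d['K']@c; return p[:2]/p[2]
E
python3 - <<'E'
from h import *
ims=[]
for n in('scene','side'):
    d=grab(n,n+'0'); print(n,d['K'][0,0],d['K'][:2,2],-d['R'].T@d['t'],d['R'][2])
print(manip.get_state())
E
```

```text
pics
scene 541.7770003218413 [276.75602462 209.71571674] [ 1.36982055 -0.37130934  1.14619684] [-0.54913909  0.28758227 -0.78469274]
side 396.5982937103711 [277.54822919 214.37860312] [ 0.31886767 -0.58647209  0.85637738] [ 0.28867373  0.57614503 -0.76467273]
{'clock': 0.1, 'qpos': array([-1.42596675e+00,  2.76536524e-01,  1.50600419e+00, -6.69366038e-06,
        1.36068926e+00, -1.21028772e-01]), 'qd': array([-0.001935  ,  0.00110448, -0.00401183,  0.00140467, -0.00029192,
       -0.00090423]), 'effort': array([ 1.26511568e-03, -4.17702520e+01, -2.46405619e+01, -2.20563807e-04,
        5.79141531e-03,  9.59101492e-07]), 'position': array([ 0.15098301, -0.55434158,  0.23052442]), 'ee_rot': array([-0.09314019, -0.70085912, -0.09429782,  0.70087753]), 'contact_force': array([0.05654552, 0.28517045, 0.2287359 ]), 'moment': array([-0.01728851, -0.02339817,  0.03403004]), 'width': 0.08537842134992446}
```

View pics/scene0.png

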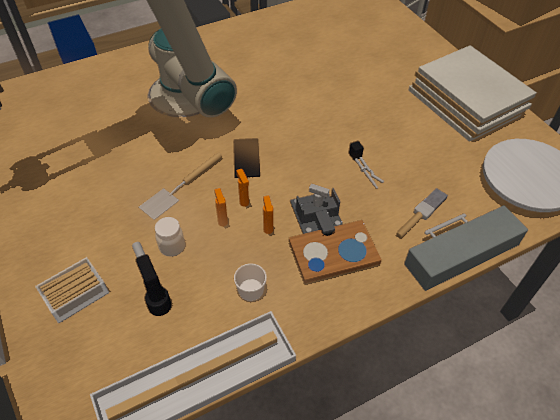

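View pics/side0.png

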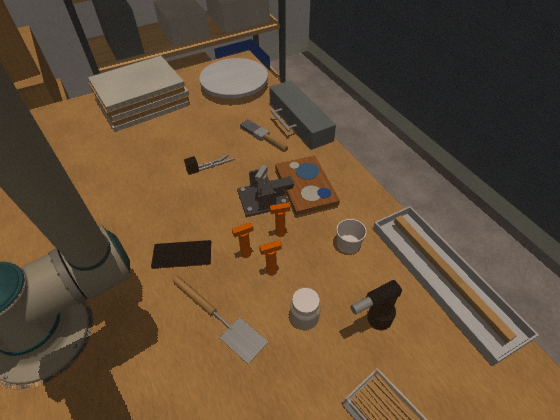

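The scene image shows the clamp at about (318,208) and the hairpin clip at (365,163). Three orange T-posts stand at (221,207), (243,188) and (268,214). In the side image the clamp is at (265,188), the clip at (210,163) and the orange posts at (243,240), (270,257) and (280,218). The steel bolt in the dark clamp with the panel at its back is the one meant, since the orange ones are ruled out. I'll confirm that in one enlarged crop.

Run:
```python
from h import *
a=cv2.imread('pics/scene0.png')[130:250,280:400]; b=cv2.imread('pics/side0.png')[120:240,180:300]
f=lambda x:cv2.convertScaleAbs(cv2.resize(x,(400,400),interpolation=cv2.INTER_CUBIC),alpha=1.5,beta=15)
cv2.imwrite('pics/crop1.png',np.hstack([f(a),f(b)]))
for n,p in(('scene0',[(318,208),(357,150),(378,185),(170,237),(250,283),(157,300)]),('side0',[(265,200),(192,166),(234,158),(305,310),(350,238),(381,316)])):
    print([onz(ld(n),*q,.02).round(3)[:2] for q in p])
```

```text
[array([0.626, 0.142]), array([0.491, 0.35 ]), array([0.631, 0.329]), array([ 0.537, -0.241]), array([ 0.751, -0.118]), array([ 0.693, -0.331])]
[array([0.628, 0.108]), array([0.494, 0.343]), array([0.623, 0.314]), array([ 0.556, -0.24 ]), array([ 0.763, -0.119]), array([ 0.7  , -0.334])]
```

View pics/crop1.png

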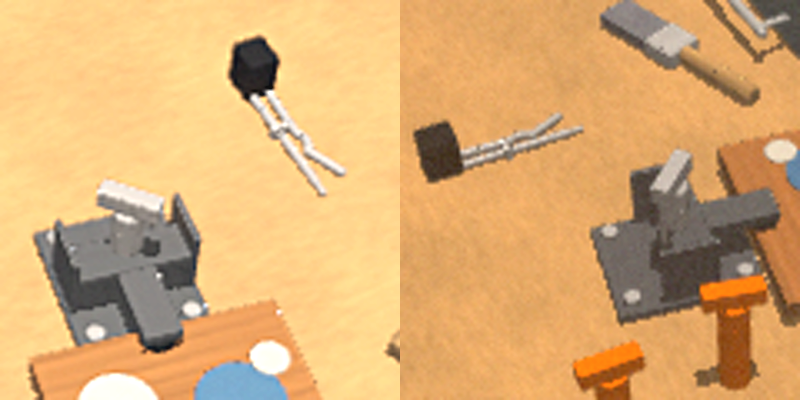

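The crop confirms it: the light steel T-bar on the dark clamp with the panel is the target, with its top face at about scene (319,188) and side (262,171). The clip's black grip is at scene (356,150), with the leg tip at (377,187) and the flared end at (383,182). Next I'll fly to a spot between the clip and the clamp for a close wrist view.

```bash
python3 - <<'E'
from h import *
from scipy.spatial.transform import Rotation as R
s,d=ld('scene0'),ld('side0')
print('Tbar',tri(ray(s,319.3,187.9),ray(d,261.6,171)))
q=manip.get_state()['ee_rot'];print(R.from_quat(np.r_[q[1:],q[0]]).as_matrix().round(3))
E
python3 -m crank '{"grip":[1,1,1,1,1,1,1,1,1,1,1,1,1,1,1,1,1,1,1,1],"slide":[[36,72,10],[36,72,10],[36,72,10],[36,72,10],[36,72,10],[36,72,10],[36,72,10],[36,72,10],[36,72,10],[36,72,10],[36,72,10],[36,72,10],[36,72,10],[36,72,10],[36,72,10],[36,72,10],[36,72,10],[36,72,10],[36,72,10],[36,72,10]],"roll":[0,0,0,0,0,0,0,0,0,0,0,0,0,0,0,0,0,0,0,0]}'
python3 - <<'E'
from h import *
d=grab('wrist','w1'); print(d['K'],-d['R'].T@d['t'],d['R'])
E
```

```text
Tbar (array([0.63361218, 0.13340273, 0.11167381]), [np.float64(0.0016944807123042487), np.float64(0.0016944807123042143)])
[[-0.     0.263 -0.965]
 [ 0.002 -0.965 -0.263]
 [-1.    -0.002 -0.   ]]
clock: 2.1
position: [0.5102, 0.1636, 0.3312]
ee_rot: [-0.093, -0.701, -0.093, 0.701]
contact_force: [-0.2, 0.2, 0.3]
width: 0.0849
[[325.1922621    0.         277.47805257]
 [  0.         325.1922621  215.68293516]
 [  0.           0.           1.        ]] [0.58423791 0.18290382 0.47209185] [[ 2.61374082e-01 -9.65237368e-01 -6.41661196e-04]
 [-9.19074057e-01 -2.49076656e-01  3.05391057e-01]
 [-2.94934683e-01 -7.92315730e-02 -9.52226806e-01]]
```

View pics/w1.png

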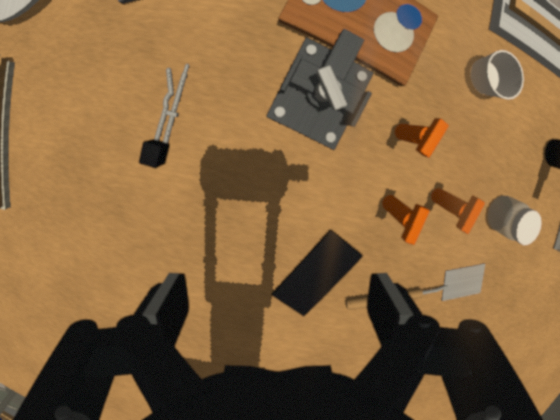

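The wrist view shows the clip's grip at (153,152), its straight leg tip at (187,67) and its sprung leg end at (169,71). The clamp plate's screw heads are at (311,49), (363,75), (331,137) and (280,112), and the T-bar's top is at about (331,87). I'll enlarge both.

Run:
```python
from h import *
a=cv2.imread('pics/w1.png')
f=lambda x:cv2.convertScaleAbs(cv2.resize(x,(400,480),interpolation=cv2.INTER_CUBIC),alpha=1.5,beta=15)
cv2.imwrite('pics/crop2.png',np.hstack([f(a[56:176,120:220]),f(a[30:150,270:370])]))
```

```text
(no output)
```

View pics/crop2.png

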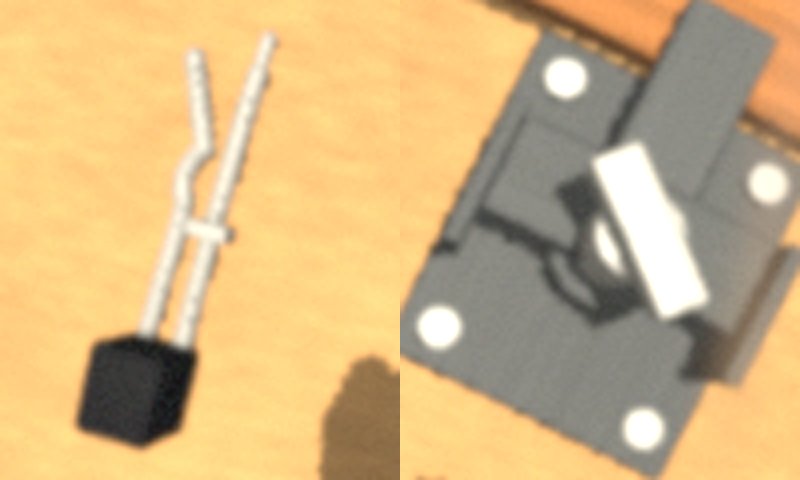

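```bash
cat > m.py <<'E'
from h import *
w,s,d=ld('w1'),ld('scene0'),ld('side0')
L=lambda x,y:((x+.5)/4-.5+120,(y+.5)/4-.5+56)
C=lambda x,y:((x-400+.5)/4-.5+270,(y+.5)/4-.5+30)
W=lambda p,z:onz(w,*p,z,True)
tip,base,sh=W(L(268,38),.004),W(L(186,345),.004),W(L(209,232),.006)
u=(tip-base)[:2];u/=np.linalg.norm(u);n=np.r_[-u[1],u[0]]
print('tip',tip,'base',base,'len',np.linalg.norm(tip-base),'yaw',np.degrees(np.arctan2(u[1],u[0])),'shoulder ahead',(sh-tip)[:2]@u)
print('grip', tip[:2]-.138*u+.007*n, 'eye',tip[:2]-.06*u)
b=[W(C(*p),.010)[:2] for p in((566,78),(768,184),(643,428),(439,327))]
ax=b[0]+b[1]-b[2]-b[3]; ay=b[0]+b[3]-b[1]-b[2]
print('plate screws',np.round(b,4),'centre',np.mean(b,0),'yawx',np.degrees(np.arctan2(ax[1],ax[0])),'yawy',np.degrees(np.arctan2(ay[1],ay[0]))-90,np.linalg.norm(ax)/2,np.linalg.norm(ay)/2)
tc=[(593,158),(640,143),(708,300),(665,320)]
cen=C(*np.mean(tc,0)); rw=ray(w,*cen,True)
print(tri(rw,ray(s,319.3,187.9)),tri(rw,ray(d,261.6,171)))
for z in(.11,.12,.13):
    q=[W(C(*p),z)[:2] for p in tc]; a=(q[0]+q[1]-q[2]-q[3])
    print(z,np.mean(q,0),np.linalg.norm(a)/2,np.linalg.norm(q[0]-q[1]),'bar yaw',np.degrees(np.arctan2(a[1],a[0])))
E
python3 m.py
```

```text
tip [0.62495577 0.32989507 0.004     ] base [0.50725645 0.33406906 0.004     ] len 0.11777331659302348 yaw -2.0310392915664623 shoulder ahead -0.07451903108048943
grip [0.48729056 0.34178152] eye [0.56499347 0.33202153]
plate screws [[0.6885 0.1629]
 [0.6736 0.0838]
 [0.5747 0.1027]
 [0.5895 0.1819]] centre [0.63157271 0.13282939] yawx -10.842588000655127 yawy -10.6141782034791 0.10069761158889691 0.08050411989479957
(array([0.63148854, 0.13433405, 0.11145845]), [np.float64(0.0011799062724448263), np.float64(0.0011799062724447249)]) (array([0.6326003 , 0.13274544, 0.1102269 ]), [np.float64(0.001695317802444421), np.float64(0.001695317802444382)])
0.11 [0.63112732 0.13305359] 0.04862689439899499 0.013892807901122461 bar yaw 39.3829109642778
0.12 [0.62983236 0.13443032] 0.047283950752576756 0.013509126024409762 bar yaw 39.38291096427786
0.13 [0.6285374  0.13580705] 0.04594100710615855 0.013125444147696914 bar yaw 39.38291096427786
```

The geometry agrees across views:

| Item | Value |
|---|---|
| Bolt axis | (0.631, 0.133) |
| Clamp yaw | −10.7° |
| T-bar yaw | +39.4° (bolt about 0.87 rad) |
| T-bar top | about 0.111 m |
| Clip grip | (0.487, 0.342) |
| Clip yaw | −2° |

I'll touch the T-bar top with shut fingers to get the height.

```bash
python3 -m crank '{"grip":[0,0,0,0,0,0,0,0,0,0,0,0,0,0],"slide":[[4,-1,-6],[8,-2,-12],[12,-3,-19],[12.1,-3.1,-20],[12.1,-3.1,-20.4],[12.1,-3.1,-20.8],[12.1,-3.1,-21.2],[12.1,-3.1,-21.4],[12.1,-3.1,-21.5],[12.1,-3.1,-21.6],[12.1,-3.1,-21.6],[12.1,-3.1,-21.6],[12.1,-3.1,-21.6],[12.1,-3.1,-21.6]],"roll":[8,16,24,24,24,24,24,24,24,24,24,24,24,24]}' 40
python3 -c "
from rig import manip
s=manip.get_state();print(s['qpos'].round(3),s['position'].round(4),s['contact_force'].round(2),s['ee_rot'])"
```

```text
clock: 3.55
position: [0.6321, 0.1342, 0.1155]
ee_rot: [0.237, 0.666, 0.237, -0.666]
contact_force: [-0.6, 0.7, 0.5]
width: 0.0001
[ 0.102  0.459  1.516 -0.     1.166  0.988] [0.6321 0.1342 0.1155] [-0.57  0.68  0.48] [ 0.23745278  0.66613255  0.23736017 -0.66599081]
```

```bash
for i in 1 2 3 4 5; do python3 -m crank '{"grip":[0,0,0],"slide":[[0,0,-0.1],[0,0,-0.15],[0,0,-0.15]],"roll":[0,0,0]}' | egrep 'posi|force'; done
```

```text
position: [0.6319, 0.1341, 0.1136]
contact_force: [0.1, 0.1, 1.3]
position: [0.632, 0.1341, 0.1122]
contact_force: [0.0, 0.2, -0.1]
position: [0.6321, 0.1342, 0.1117]
contact_force: [-1.9, -0.5, 5.1]
position: [0.6322, 0.1341, 0.1116]
contact_force: [-3.0, -0.6, 11.2]
position: [0.6322, 0.1341, 0.1116]
contact_force: [-5.6, -1.0, 18.5]
```

Contact is at z = 0.1117, so the hole is at z ≈ 0.0697. Next I'll grasp the bar just above the shank and turn it −50°.

```bash
python3 -m crank '{"grip":[0.2,1,1,1,1,1,1,1,1,0,0,0,0,0,0,0],"slide":[[0,0,3],[0,-0.1,5],[0,-0.1,5],[0,-0.1,5],[0,-0.1,5],[0,-0.1,3],[0,-0.1,1],[0,-0.1,-1.1],[0,-0.1,-1.1],[0,-0.1,-1.1],[0,-0.1,-1.1],[0,-0.1,-1.1],[0,-0.1,-1.1],[0,-0.1,-1.1],[0,-0.1,-1.1],[0,-0.1,-1.1]],"roll":[0,0,0,0,0,0,0,0,0,0,0,0,0,0,0,0]}' 40
```

```text
clock: 6.65
position: [0.6322, 0.1335, 0.0978]
ee_rot: [0.237, 0.666, 0.237, -0.666]
contact_force: [-3.0, 0.8, 5.1]
width: 0.015
```

```bash
python3 -m crank '{"grip":[0,0,0,0,0,0,0,0,0,0,0,0,0,0],"slide":[[0,0,0],[0,0,0],[0,0,0],[0,0,0],[0,0,0],[0,0,0],[0,0,0],[0,0,0],[0,0,0],[0,0,0],[0,0,0],[0,0,0],[0,0,0],[0,0,0]],"roll":[-5,-10,-15,-20,-25,-30,-35,-40,-45,-50,-50,-50,-50,-50]}' 
python3 -m crank '{"grip":[1,1,1,1,1,1,1,1,1],"slide":[[0,0,0],[0,0,0],[0,0,0],[0,0,0],[0,0,0],[0,0,2],[0,0,6],[0,0,10],[0,0,10]],"roll":[0,0,0,0,0,0,0,0,0]}'
```

```text
clock: 8.05
position: [0.632, 0.134, 0.0978]
ee_rot: [-0.067, 0.704, -0.066, -0.704]
contact_force: [-1.8, 2.6, 6.0]
width: 0.0151
clock: 8.95
position: [0.6358, 0.1335, 0.2035]
ee_rot: [-0.067, 0.708, -0.066, -0.7]
contact_force: [0.9, 0.1, -0.6]
width: 0.0855
```

```bash
python3 -m crank '{"grip":[1,1,1,1,1,1,1,1,1,1],"slide":[[-4,3,2],[-8,7,4],[-12,11,5],[-16,15,5.5],[-19,17,5.5],[-19,17,5.5],[-19,17,5.5],[-19,17,5.5],[-19,17,5.5],[-19,17,5.5]],"roll":[2,4,6,8,9,9,9,9,9,9]}'
python3 - <<'E'
from h import *
d=grab('wrist','w2'); a=cv2.imread('pics/w2.png')
from scipy.spatial.transform import Rotation
def pf(X):
    c=d['R']@np.array(X)+d['t']; r=np.arctan2(np.hypot(*c[:2]),c[2]); return c[:2]/np.hypot(*c[:2])*r*d['K'][0,0]+d['K'][:2,2]
g,b=pf([.54,.335,.02]),pf([.631,.133,.08]); print(g,b)
o=[]
for p in(g,b):
    x,y=int(np.clip(p[0]-66,0,427)),int(np.clip(p[1]-80,0,259)); print(x,y)
    o.append(cv2.convertScaleAbs(cv2.resize(a[y:y+160,x:x+133],(399,480),interpolation=cv2.INTER_CUBIC),alpha=1.5,beta=20))
cv2.imwrite('pics/crop3.png',np.hstack(o))
E
```

```text
clock: 9.95
position: [0.4433, 0.3021, 0.2514]
ee_rot: [0.011, -0.707, 0.012, 0.707]
contact_force: [-0.1, -0.3, 0.2]
width: 0.0855
[244.71285262  98.87126869] [435.42411966  14.79402454]
178 18
369 0
```

View pics/crop3.png

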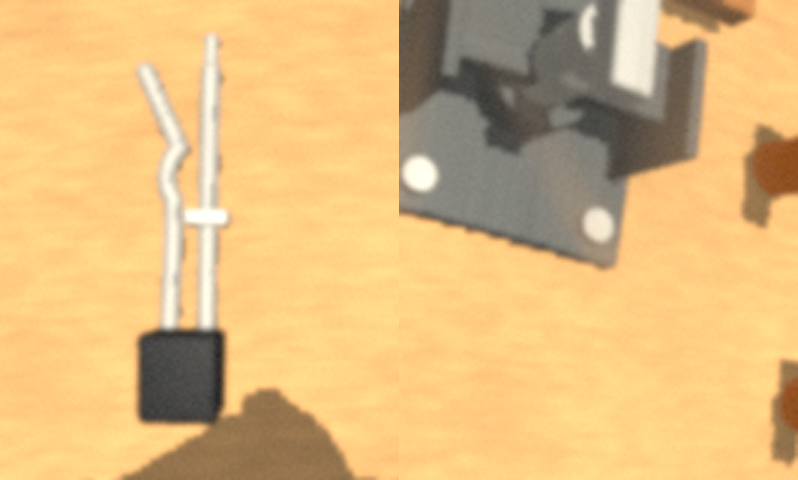

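The close view shows the clip with tip at crop (211,35), leg root at (206,328) and grip top from about (140,333) to (218,420). The T-bar is now nearly perpendicular to the plate's front edge.

Run:
```python
from h import *
w=ld('w2')
L=lambda x,y,z:onz(w,(x+.5)/3-.5+178,(y+.5)/3-.5+18,z,True)
C=lambda x,y,z:onz(w,(x-399+.5)/3-.5+369,(y+.5)/3-.5,z,True)
an=lambda a,b:np.degrees(np.arctan2(*(a-b)[1::-1]))
print('bar',an(C(618,2,.1117),C(611,88,.1117)),an(C(661,2,.1117),C(654,97,.1117)),'front edge',an(C(405,213,.005),C(612,268,.005))-90)
t,b=L(211,35,.004),L(206,328,.004); u=(t-b)[:2]/np.linalg.norm((t-b)[:2]);n=np.r_[-u[1],u[0]]
print('clip yaw',an(t,b),t,b,'grip by leg',t[:2]-.138*u+.007*n)
print('grip top',np.mean([L(*p,.044) for p in((140,334),(220,332),(217,420),(141,419))],0), 'side mid', [L(141,375,.044),L(219,375,.044)])
s=manip.get_state(); print(s['position'])
```

```text
bar -9.921428467847534 -9.943888747688213 front edge -9.961348501969042
clip yaw -2.964450658477624 [0.62629856 0.32989858 0.004     ] [0.50707107 0.33607285 0.004     ] grip by leg [0.48884524 0.34402607]
grip top [0.49151669 0.34262966 0.044     ] side mid [array([0.49273495, 0.35644479, 0.044     ]), array([0.49130228, 0.32834003, 0.044     ])]
[0.44318387 0.30222439 0.25139203]
```

```bash
python3 -m crank '{"grip":[1,1,1,1,1,1,1,1,1,1,0,0,0,0,0,0,0,0],"slide":[[2.5,2,-4],[4.7,4.1,-8],[4.7,4.1,-12],[4.7,4.1,-16],[4.7,4.1,-20],[4.7,4.1,-22],[4.7,4.1,-23.5],[4.7,4.1,-24.5],[4.7,4.1,-24.5],[4.7,4.1,-24.5],[4.7,4.1,-24.5],[4.7,4.1,-24.5],[4.7,4.1,-24.5],[4.7,4.1,-24.5],[4.7,4.1,-24.5],[4.7,4.1,-24.5],[4.7,4.1,-24.5],[4.7,4.1,-24.5]],"roll":[-1,-1,-1,-1,-1,-1,-1,-1,-1,-1,-1,-1,-1,-1,-1,-1,-1,-1]}' 90
```

```text
clock: 11.8
position: [0.4895, 0.3445, 0.0076]
ee_rot: [-0.017, 0.707, -0.017, -0.706]
contact_force: [-0.4, -0.0, 6.9]
width: 0.0289
```

The clip is gripped, with the width reading 28.9 mm. Next I'll lift it, turn it to the clamp yaw and stop about 25 mm short of the shank.

```bash
python3 -m crank '{"grip":[0,0,0,0,0,0,0,0,0,0,0,0,0,0,0,0],"slide":[[0,0,2],[0,0,6],[0,0,10],[-1,-4,10],[-2,-8,10],[-2.9,-12,10],[-2.9,-16,10],[-2.9,-17.1,10],[-2.9,-17.1,9],[-2.9,-17.1,7.5],[-2.9,-17.1,6.6],[-2.9,-17.1,6.6],[-2.9,-17.1,6.6],[-2.9,-17.1,6.6],[-2.9,-17.1,6.6],[-2.9,-17.1,6.6]],"roll":[0,0,0,-3,-6,-7.8,-7.8,-7.8,-7.8,-7.8,-7.8,-7.8,-7.8,-7.8,-7.8,-7.8]}'
python3 - <<'E'
from h import *
d=grab('wrist','w3'); s=grab('scene','s3'); a=cv2.imread('pics/w3.png')
st=manip.get_state();print(st['position'],st['ee_rot'],st['contact_force'])
print(-d['R'].T@d['t'])
cv2.imwrite('pics/crop4.png',cv2.convertScaleAbs(cv2.resize(a[0:200,180:440],(780,600),interpolation=cv2.INTER_CUBIC),alpha=1.6,beta=25))
E
```

```text
clock: 13.4
position: [0.4604, 0.1734, 0.0732]
ee_rot: [-0.065, 0.704, -0.065, -0.704]
contact_force: [-0.3, -0.7, -1.5]
width: 0.0295
[0.46020832 0.17322939 0.07314083] [-0.06519179  0.70431136 -0.06508963 -0.7038884 ] [ 0.52718711 -0.58109459 -0.90893971]
[0.53551539 0.15794193 0.21431774]
```

View pics/crop4.png

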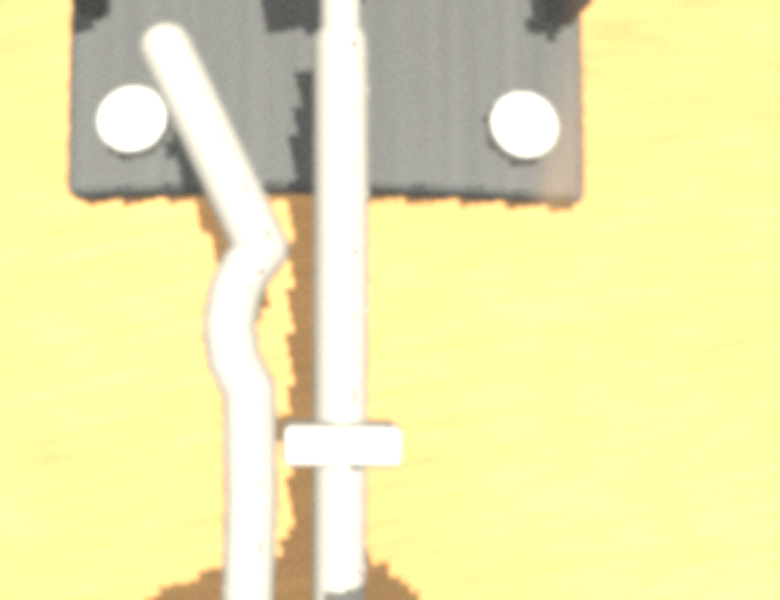

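The leg runs from crop (342,50) to (341,400), with the shoulder at (343,444) and the plate's front screws at (132,118) and (524,124). I'll compare the leg line with the screw mid-line.

Run:
```python
from h import *
w=ld('w3')
P=lambda x,y,z:onz(w,(x+.5)/3-.5+180,(y+.5)/3-.5,z,True)
a,b=P(132,118,.010),P(524,124,.010); m=(a+b)/2; v=(a-b)[:2]
yaw=np.arctan2(v[1],v[0])-np.pi/2
u=np.array([np.cos(yaw),np.sin(yaw)]);n=np.r_[-u[1],u[0]]
print('screws',a,b,'yaw',np.degrees(yaw),'sep',np.linalg.norm(v))
l1,l2,sh=P(342,50,.0697),P(341,400,.0697),P(343.5,444,.0697+.006)
print('leg yaw',np.degrees(np.arctan2(*(l1-l2)[1::-1])),'lateral',[(q-m)[:2]@n for q in(l1,l2)])
ax=np.array([.632,.1338]); print('screw mid lateral vs axis',(m[:2]-ax)@n, (m[:2]-ax)@u)
print('leg lateral vs axis',[(q[:2]-ax)@n for q in(l1,l2)],'shoulder centre x',(sh[:2]-ax)@u, sh)
```

```text
screws [0.59066229 0.18195508 0.01      ] [0.57547103 0.10192596 0.01      ] yaw -10.748104661378678 sep 0.08145817683094941
leg yaw -10.641524498372263 lateral [np.float64(0.00015484070350343354), np.float64(5.561682130447285e-05)]
screw mid lateral vs axis -0.0011279500682035454 -0.049593015839967364
leg lateral vs axis [np.float64(-0.000973109364700113), np.float64(-0.0010723332468990743)] shoulder centre x -0.11311495156437516 [0.52064278 0.15370072 0.0757    ]
```

```bash
python3 -m crank '{"grip":[0,0,0,0,0,0,0,0,0,0],"slide":[[0.98,-0.16,0],[1.97,-0.34,0],[2.45,-0.43,0],[2.95,-0.53,0],[3.24,-0.58,0],[3.54,-0.64,0],[3.83,-0.7,0],[4.13,-0.75,0],[4.42,-0.81,0],[4.42,-0.81,0]],"roll":[0,0,0,0,0,0,0,0,0,0]}'
python3 -c "
from rig import manip
s=manip.get_state();print(s['position'].round(4),s['contact_force'].round(2),s['moment'].round(3))"
```

```text
clock: 14.5
position: [0.5048, 0.165, 0.0729]
ee_rot: [-0.065, 0.704, -0.065, -0.704]
contact_force: [0.2, 0.4, -1.6]
width: 0.0292
[0.5048 0.165  0.0729] [ 0.25  0.37 -1.59] [ 0.065  0.08  -0.052]
```

```bash
python3 -m crank '{"grip":[0,0,0,0,0,0,0,0],"slide":[[0.39,-0.07,0],[0.79,-0.15,0],[1.18,-0.22,0],[1.57,-0.3,0],[1.97,-0.37,0],[1.97,-0.37,0],[1.97,-0.37,0],[1.97,-0.37,0]],"roll":[0,0,0,0,0,0,0,0]}'
python3 -c "
from rig import manip
s=manip.get_state();print(s['position'].round(4),s['contact_force'].round(2),s['moment'].round(3))"
```

```text
clock: 15.3
position: [0.5236, 0.1614, 0.0727]
ee_rot: [0.065, -0.704, 0.065, 0.704]
contact_force: [-0.6, -0.5, -2.2]
width: 0.0288
[0.5236 0.1614 0.0727] [-0.56 -0.52 -2.19] [0.041 0.018 0.054]
```

```bash
python3 -m crank '{"grip":[0,0,0,0,0,0,0,0,0,0],"slide":[[0.39,-0.07,0],[0.79,-0.15,0],[1.18,-0.22,0],[1.57,-0.3,0],[1.97,-0.37,0],[2.16,-0.41,0],[2.36,-0.45,0],[2.55,-0.48,0],[2.55,-0.48,0],[2.55,-0.48,0]],"roll":[0,0,0,0,0,0,0,0,0,0]}' 110
python3 -c "
from rig import manip
s=manip.get_state();print(s['position'].round(4),s['contact_force'].round(2),s['moment'].round(3))"
```

```text
clock: 16.3
position: [0.5513, 0.1565, 0.0732]
ee_rot: [-0.065, 0.705, -0.065, -0.703]
contact_force: [4.4, 3.7, -3.6]
width: 0.0285
[0.5513 0.1565 0.0732] [ 4.4   3.66 -3.58] [ 0.484 -0.614  0.3  ]
```

```bash
for i in 1 2 3 4; do python3 -m crank '{"grip":[0,0,0],"slide":[[0.1,-0.02,0],[0.2,-0.04,0],[0.2,-0.04,0]],"roll":[0,0,0]}' | egrep 'posi|force'; done
```

```text
position: [0.5514, 0.1562, 0.0729]
contact_force: [1.7, 3.2, -1.9]
position: [0.5531, 0.1556, 0.0725]
contact_force: [2.1, 3.1, -2.5]
position: [0.5545, 0.1553, 0.0726]
contact_force: [-2.3, 3.3, -1.3]
position: [0.5556, 0.1552, 0.0723]
contact_force: [-4.0, 4.3, -1.7]
```

```bash
for i in 1 2 3; do python3 -m crank '{"grip":[0,0,0],"slide":[[0.1,-0.02,0],[0.2,-0.04,0],[0.2,-0.04,0]],"roll":[0,0,0]}' | egrep 'posi|force'; done
python3 - <<'E'
from h import *
d=grab('wrist','w5'); a=cv2.imread('pics/w5.png')
b=cv2.convertScaleAbs(cv2.resize(a[0:200,180:440],(390,300),interpolation=cv2.INTER_CUBIC),alpha=1.3,beta=15)
grab('side','d5');grab('scene','s5')
g=lambda n,y,x:cv2.convertScaleAbs(cv2.resize(cv2.imread(n)[y:y+100,x:x+130],(390,300),interpolation=cv2.INTER_CUBIC),alpha=1.5,beta=15)
cv2.imwrite('pics/crop5.png',np.vstack([np.hstack([b,g('pics/s5.png',150,260)]),np.hstack([g('pics/d5.png',130,180),b*0])]))
E
```

```text
position: [0.5557, 0.1552, 0.0723]
contact_force: [-7.8, 5.5, 2.8]
position: [0.5558, 0.1552, 0.0725]
contact_force: [-11.3, 7.0, 4.7]
position: [0.5559, 0.1551, 0.0726]
contact_force: [-15.2, 7.5, 8.8]
```

View pics/crop5.png

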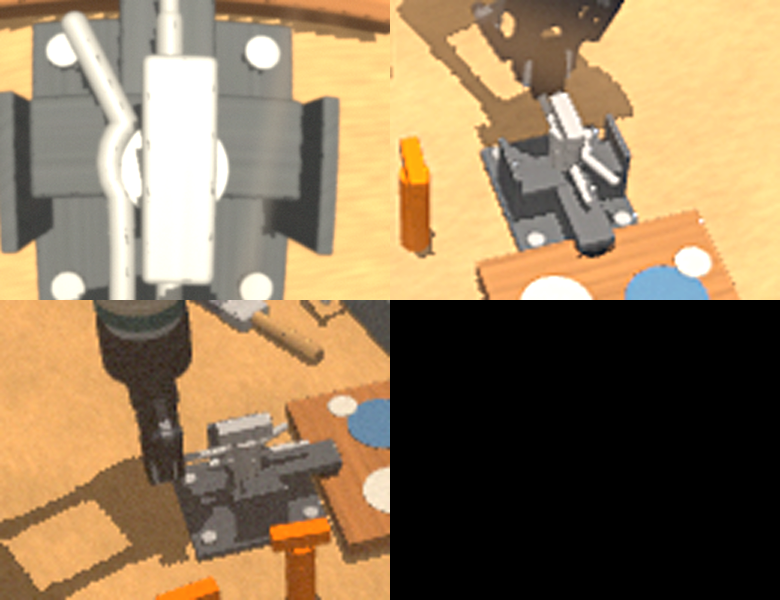

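The stop is firm: the x force rises while the position stays at 0.5557, against a predicted home of 0.5566. In the wrist crop the sprung leg bends round the shank and the leg comes out behind the bar. I'll unload, open, and lift away.

```bash
python3 -m crank '{"grip":[0,0,0,0],"slide":[[-0.3,0.06,0],[-0.6,0.13,0],[-0.6,0.13,0],[-0.6,0.13,0]],"roll":[0,0,0,0]}'
python3 -m crank '{"grip":[1,1,1,1,1,1,1,1,1,1,1,1,1,1],"slide":[[0,0,0],[0,0,0],[0,0,0],[0,0,0],[0,0,0],[0,0,0],[0,0,1],[0,0,3],[0,0,6],[0,0,10],[-3,0,14],[-8,1,16],[-8,1,16],[-8,1,16]],"roll":[0,0,0,0,0,0,0,0,0,0,0,0,0,0]}'
python3 - <<'E'
from h import *
d=grab('wrist','w6'); a=cv2.imread('pics/w6.png');grab('side','d6');grab('scene','s6')
def pf(X):
    c=d['R']@np.array(X)+d['t']; r=np.arctan2(np.hypot(*c[:2]),c[2]); return c[:2]/np.hypot(*c[:2])*r*d['K'][0,0]+d['K'][:2,2]
p=pf([.6,.14,.07]);x,y=int(np.clip(p[0]-65,0,430)),int(np.clip(p[1]-75,0,270));print(x,y)
b=cv2.convertScaleAbs(cv2.resize(a[y:y+150,x:x+130],(520,600),interpolation=cv2.INTER_CUBIC),alpha=1.0,beta=10)
g=lambda n,y,x:cv2.convertScaleAbs(cv2.resize(cv2.imread(n)[y:y+107,x:x+100],(280,300),interpolation=cv2.INTER_CUBIC),alpha=1.5,beta=15)
cv2.imwrite('pics/crop6.png',np.hstack([b,np.vstack([g('pics/s6.png',140,270),g('pics/d6.png',130,200)])]))
E
```

```text
clock: 18.95
position: [0.5556, 0.1554, 0.0725]
ee_rot: [0.065, -0.703, 0.065, 0.705]
contact_force: [-4.3, 4.4, 0.8]
width: 0.0288
clock: 20.35
position: [0.4769, 0.1653, 0.2346]
ee_rot: [-0.065, 0.705, -0.065, -0.703]
contact_force: [1.2, 0.0, 0.1]
width: 0.0856
214 0
```

View pics/crop6.png

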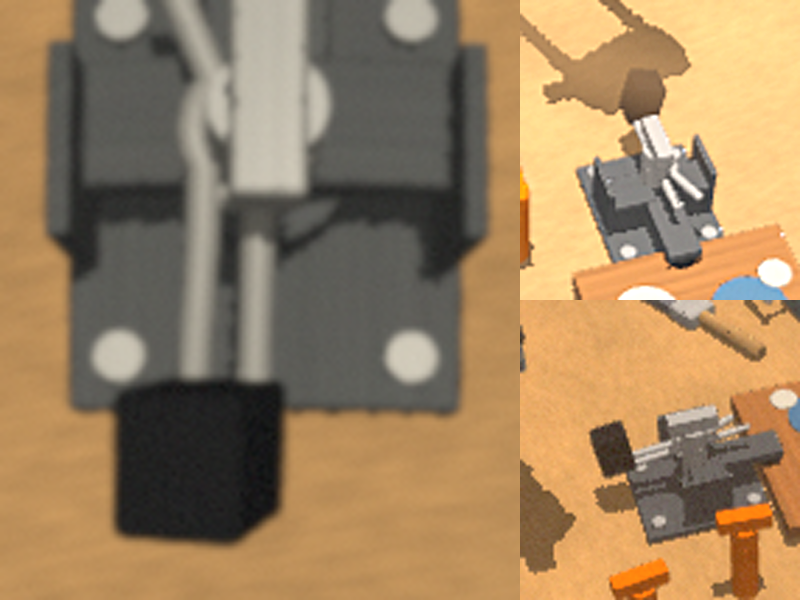

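The clip hangs in the bolt, with the grip top at crop (118–240, 388–535), the leg root at (258,380) and the T-bar's front edge at (270,192). I'll run one numeric check of home position and stillness.

Run:
```python
from h import *
w=ld('w6'); k=520/130
P=lambda x,y,z:onz(w,(x+.5)/k-.5+214,(y+.5)/k-.5,z,True)[:2]
ax=np.array([.632,.1338]);yaw=np.radians(-10.7);u=np.array([np.cos(yaw),np.sin(yaw)]);n=np.r_[-u[1],u[0]]
f=lambda q:np.round([(q-ax)@u,(q-ax)@n],4)
print('grip front',f(P(185,388,.1097)),'back',f(P(178,535,.1097)),'bar front',f(P(270,192,.1117)),'leg',f(P(258,375,.0697)),f(P(258,240,.0697)))
l=P(258,240,.0697)-P(258,375,.0697);print(np.degrees(np.arctan2(l[1],l[0])))
a=ld('s6')['frame'].astype(int);b=manip.get_image('scene')['frame'].astype(int);print('diff',np.abs(a-b)[150:250,270:370].max(-1).__gt__(40).sum())
a=ld('scene0')['frame'].astype(int);print('props',[(np.abs(a-b)[y-25:y+25,x-25:x+25].max(-1)>40).sum() for x,y in((170,237),(250,283),(157,295))])
print(manip.get_state()['contact_force'])
```

```text
grip front [-0.066   0.0158] back [-0.0961  0.0172] bar front [-0.0255 -0.0011] leg [-0.0605  0.0011] [-0.0283  0.0013]
-10.48313709239359
diff 6
props [np.int64(0), np.int64(0), np.int64(0)]
[-1.01089476 -1.38292205  0.17897452]
```

The grip's top sits about 10 mm further to +y than an upright clip would, so it may have rolled a little about the leg. I'll wait a second, check that it isn't still moving, and measure the tilt.

```bash
python3 -m crank '{"grip":[1,1,1,1,1,1,1,1,1,1],"slide":[[0,0,0],[0,0,0],[0,0,0],[0,0,0],[0,0,0],[0,0,0],[0,0,0],[0,0,0],[0,0,0],[0,0,0]],"roll":[0,0,0,0,0,0,0,0,0,0]}' >/dev/null
python3 - <<'E'
from h import *
w=grab('wrist','w7'); a=ld('w6')['frame'].astype(int); b=w['frame'].astype(int)
print('diff',(np.abs(a-b)[0:150,214:344].max(-1)>30).sum(), 'cam',-w['R'].T@w['t'])
g=cv2.imread('pics/w7.png')[85:145,234:294]
g=cv2.convertScaleAbs(cv2.resize(g,(600,600),interpolation=cv2.INTER_CUBIC),alpha=3,beta=20)
cv2.imwrite('pics/crop7.png',g)
E
```

```text
diff 187 cam [0.55271153 0.14965848 0.37387645]
```

View pics/crop7.png

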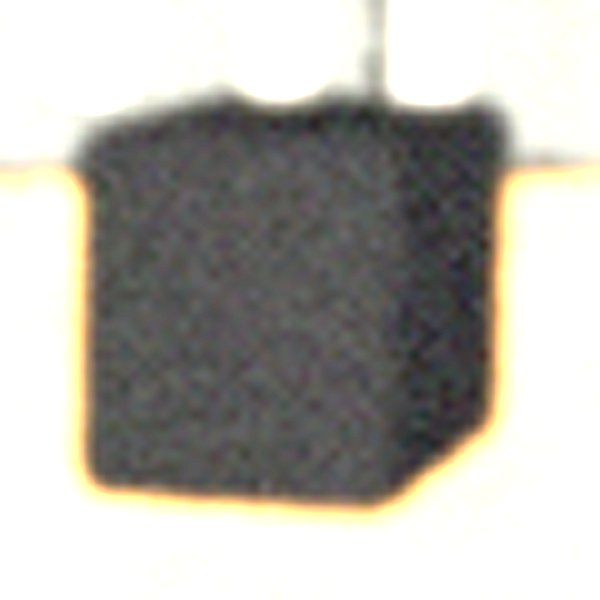

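The grip's top face spans crop x 85–395 and y 115–495, and the lower right edge is at x 495. I'll compute the tilt and check for motion against a further frame.

```bash
python3 -m crank '{"grip":[1,1,1,1,1,1,1,1,1,1],"slide":[[0,0,0],[0,0,0],[0,0,0],[0,0,0],[0,0,0],[0,0,0],[0,0,0],[0,0,0],[0,0,0],[0,0,0]],"roll":[0,0,0,0,0,0,0,0,0,0]}' >/dev/null
python3 - <<'E'
from h import *
w=ld('w7'); v=grab('wrist','w8')
print('cam6-7',w['t']-ld('w6')['t'],'cam7-8',v['t']-w['t'],'diff7-8',(np.abs(w['frame'].astype(int)-v['frame'])[0:150,214:344].max(-1)>30).sum())
P=lambda x,y,z:onz(w,(x+.5)/10-.5+234,(y+.5)/10-.5+85,z,True)[:2]
ax=np.array([.632,.1332]);yaw=np.radians(-10.7);u=np.array([np.cos(yaw),np.sin(yaw)]);n=np.r_[-u[1],u[0]]
f=lambda q:np.round([(q-ax)@u,(q-ax)@n],4)
tl,tr,br=f(P(88,300,.1097)),f(P(395,300,.1097)),f(P(495,300,.066))
print(tl,tr,br,'front/back x',f(P(240,110,.1097)),f(P(240,495,.1097)))
print('roll', np.degrees(np.arctan2(tr[1]-br[1],.044)))
E
```

```text
cam6-7 [ 3.46658778e-05 -3.94380954e-04 -1.88208258e-04] cam7-8 [-1.28998897e-06 -7.63218200e-06 -1.51530138e-06] diff7-8 0
[-0.0804  0.0299] [-0.0806  0.0053] [-0.0805 -0.0034] front/back x [-0.0651  0.0177] [-0.0964  0.0178]
roll 11.184668616944746
```

The clip is still: no pixels differ between the last two frames. The roll is about 11–17°, under the 28° limit. The grip reads 1–3 mm behind nominal, which droop could explain, so I'll check the tip (it should be 60 mm past the axis) numerically in the fixed cameras.

Run:
```python
from h import *
ax=np.array([.632,.1335]);yaw=np.radians(-10.7);u=np.array([np.cos(yaw),np.sin(yaw)]);n=np.r_[-u[1],u[0]]
for t in('s6','d6'):
    d=ld(t);g=d['frame'].astype(np.float32).mean(-1)
    for z in(.0697,.074):
        print(t,z)
        for x in range(34,74,2):
            r=[]
            for y in(-8,-6,-4,-2,0,2,4,6,8):
                p=proj(d,[*(ax+x/1e3*u+y/1e3*n),z]); r.append(int(cv2.getRectSubPix(g,(1,1),(float(p[0]),float(p[1])))[0,0]))
            print(x,*r)
```

```text
s6 0.0697
34 44 34 31 54 113 144 153 138 92
36 65 43 32 59 109 150 157 133 92
38 65 44 32 52 101 143 158 127 83
40 60 41 34 45 97 138 147 120 80
42 70 45 34 44 86 137 146 123 83
44 73 49 34 41 81 139 154 126 83
46 66 46 33 33 85 137 155 121 101
48 57 41 32 37 86 136 149 129 148
50 50 36 33 43 78 136 152 139 128
52 60 40 33 37 65 108 119 115 95
54 66 44 32 33 68 88 92 86 71
56 79 54 37 39 73 79 83 82 70
58 79 53 38 54 80 83 83 83 75
60 71 48 33 54 75 85 84 84 69
62 60 42 35 43 71 83 85 85 68
64 58 39 34 47 79 84 85 83 76
66 69 43 33 49 75 85 84 82 79
68 72 54 37 37 65 81 84 82 77
70 81 77 67 62 74 81 83 81 78
72 83 82 80 79 81 82 83 81 79
s6 0.074
34 33 30 50 93 138 156 129 80 35
36 32 32 41 94 136 155 141 95 53
38 43 33 40 100 138 154 146 107 65
40 51 35 47 90 139 156 141 101 53
42 48 32 43 84 134 157 132 93 51
44 48 32 34 78 125 150 129 91 58
46 55 38 37 66 125 150 137 94 57
48 52 37 33 62 130 152 134 96 48
50 48 33 32 70 125 159 129 122 99
52 43 33 32 70 124 152 137 140 117
54 41 34 37 58 112 134 136 123 84
56 45 35 35 54 92 101 102 89 62
58 56 36 31 58 82 87 85 72 52
60 65 43 36 7
[... 773 characters left out ...]
6 70 73 75 78 77 76
72 62 63 66 71 77 77 79 78 76
d6 0.074
34 75 86 86 82 90 113 128 115 100
36 74 91 92 80 88 110 121 117 107
38 72 82 83 78 89 105 112 115 109
40 75 79 79 80 90 101 114 121 109
42 77 81 80 79 87 101 120 124 109
44 76 87 96 85 80 101 127 125 111
46 64 67 74 72 69 93 117 113 107
48 59 53 52 53 65 88 105 105 93
50 54 45 43 43 61 83 104 117 101
52 49 42 39 39 55 75 103 125 98
54 53 48 44 40 49 70 101 119 89
56 59 61 64 60 58 73 100 109 94
58 68 71 73 70 67 82 102 105 101
60 68 74 77 77 77 81 91 97 103
62 67 74 79 78 79 79 79 80 84
64 64 67 74 78 78 79 78 76 77
66 65 68 73 77 77 77 77 75 77
68 66 69 72 75 77 77 76 76 76
70 66 72 76 77 79 77 75 76 76
72 66 71 76 78 79 78 76 76 76
```

Run:
```python
from h import *
ax=np.array([.632,.1335]);yaw=np.radians(-10.7);u=np.array([np.cos(yaw),np.sin(yaw)]);n=np.r_[-u[1],u[0]]
W=lambda x,y,z:[*(ax+x/1e3*u+y/1e3*n),z]
s,d=ld('s6'),ld('d6')
for S,D in(((53.,3.7,.0697),(60.5,8.,.0697)),((55.,2.,.074),(60.5,5.6,.074)),((53,3.7,.0697),(60,6.2,.074))):
    p,e=tri(ray(s,*proj(s,W(*S))),ray(d,*proj(d,W(*D)))); print('tip',(p[:2]-ax)@u,(p[:2]-ax)@n,p[2],e)
# same method on the T-bar's bright top, for bias: rear/front corners unseen, use centre axis at known top
for t,z in(('s6',.1117),('d6',.1117)):
    dd=ld(t);g=dd['frame'].astype(np.float32).mean(-1)
    print(t)
    for x in range(-34,36,3): print(x,*[int(cv2.getRectSubPix(g,(1,1),tuple(map(float,proj(dd,W(x,y,z)))))[0,0]) for y in(-12,-9,-6,-3,0,3,6,9,12)])
```

```text
tip 0.05829378657951126 0.001106245303656209 0.07693355148298398 [np.float64(0.00017609701668320598), np.float64(0.00017609701668337758)]
tip 0.05886970048972675 0.00018310322407888096 0.07946307757260145 [np.float64(2.5589530089775536e-05), np.float64(2.5589530089733442e-05)]
tip 0.0588082520105838 0.001189258772786463 0.07845349905204174 [np.float64(0.0004950041135550765), np.float64(0.0004950041135550413)]
s6
-34 45 47 48 48 49 51 52 53 51
-31 42 44 45 45 46 48 48 49 50
-28 38 38 38 45 37 37 39 41 78
-25 44 40 58 74 83 93 77 47 113
-22 114 89 121 146 136 152 156 113 128
-19 151 100 140 154 150 153 145 129 131
-16 153 100 138 152 149 148 149 137 133
-13 128 89 132 151 148 148 146 134 131
-10 106 60 143 152 148 147 144 133 131
-7 107 83 136 151 149 148 149 133 131
-4 110 79 139 152 149 148 144 129 130
-1 113 77 140 152 149 149 147 137 132
2 100 86 136 152 149 148 146 129 130
5 95 67 144 153 149 148 155 141 131
8 90 80 142 152 149 148 157 134 130
11 87 70 138 153 149 149 146 129 130
14 97 69 142 152 149 149 148 123 108
17 107 84 136 152 149 150 149 121 90
20 110 74 147 155 152 153 14
[... 307 characters left out ...]
-22 57 75 113 118 109 111 121 100 98
-19 63 81 105 117 118 118 110 82 95
-16 58 70 101 118 117 120 107 96 100
-13 61 64 105 117 118 118 111 97 97
-10 60 77 113 118 119 120 123 98 93
-7 60 84 110 120 117 117 113 90 95
-4 62 78 105 120 119 119 108 95 101
-1 61 64 104 118 118 118 109 101 100
2 62 76 117 119 118 117 118 102 98
5 61 83 111 119 118 118 112 90 93
8 57 78 106 118 119 119 109 89 92
11 60 61 101 117 119 117 102 95 94
14 63 74 111 117 118 117 109 92 92
17 64 85 111 119 119 120 122 101 94
20 63 82 105 118 119 119 111 98 97
23 72 76 100 117 123 123 111 103 96
26 97 93 97 84 88 109 102 99 97
29 112 100 97 97 96 95 92 93 95
32 108 100 98 97 95 96 96 94 96
35 118 103 99 99 99 99 100 102 100
```

The tip triangulates to x = 58.3–58.9 mm past the axis, y ≈ +1 mm, with the nose up about 8 mm. That puts the eye within about 1–1.5 mm of home and the tilt at roughly 0.3 rad, all within limits, so I'll hand in.

```bash
python3 -c "
from rig import manip
manip.sign_off();s=manip.get_state();print(s['clock'],s['contact_force'])"
```

```text
the job is handed in; nothing more can be done
the job is handed in; nothing more can be done
```

The clip is through the bolt, seated against its shoulder and released, and the job was handed in at about 23 s of the 67 s allowed. `sign_off` gives no verdict.

- **Bolt:** I touched the T-bar top at z = 0.1117, which puts the hole at z ≈ 0.0697. I then gripped the bar and turned it −50°. It now lies within about 1° of the clamp's x axis.
- **Clip:** The leg went through the hole from the front almost without force. The sprung leg snapped past the shank and the shoulder met a firm stop 1 mm from the predicted position. I then let go and lifted clear.
- **Last checks:** The tip triangulated to 58–59 mm past the axis, so the eye is about 1–1.5 mm from home, with about 1 mm sideways. Two wrist frames one second apart were identical. The jar, cup and torch image regions were unchanged from the start.
- **What disagreed:**
  - After release the clip sagged. It rolled about 11–17° about its leg and its nose tipped up about 8°, roughly 0.3 rad in all against the 0.5 limit.
  - The top of the grip read 1–3 mm behind nominal in the wrist view, more than the tip measurement. I put that down to the droop but did not confirm it.
- **Pictures:** I viewed 10 in all.

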